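Put the drip coffee filter together on the mug

ROBOT

A 6-joint arm with a two-finger parallel gripper is mounted at the origin on a cart in front of the work surface, level with it; the furniture and walls round the work are solid. World frame = base frame: x ahead of the robot, y to its left, z up, the work surface at z = 0. Lengths are in m, angles in rad, forces in N, time in s.
With the tool pointing down it reaches from about 0.225 to 0.875 m from the base axis. Payload 3.4 kg.
Tool frame: the origin (TCP) lies between the finger pads; the fingertips stand 11 mm ahead of it and the grasp point (between the pads) lies 8 mm behind it; z points along the fingers, y is the line along which they close (so a half turn about z gives the same grasp; the last joint's range is limited). The gripper opens to 85 mm and grips with 20 to 120 N. Pads are 22 mm wide; open, the fingers measure 114 mm over their backs; the gripper's body (76 mm by 85 mm) begins 54 mm behind the grasp point. The pads swing forward as they close: fully open they stand 13 mm farther back than shut.
Start: joints at [-1.419, 0.276, 1.505, -0, 1.361, -0.121], TCP at [0.155, -0.554, 0.242] pointing down, gripper open.
Joint ranges: [-2.89, 2.89], [-0.75, 2.08], [0.22, 2.7], [-1.18, 4.32], [0.11, 2.71], [-2.7, 2.7]. Speed limits (rad/s): [2.57, 2.57, 3.14, 3.14, 3.14, 3.14].

INTERFACE

Orientations are given as a unit quaternion [w, x, y, z].
In Python, from rig import manip, imaging gives the robot as it stands. The module is installed in compiled form; this text tells all that it offers.
- The arm moves only by the tool jog_arm, never from a script. Its argument "deltas" is one flat list of numbers, 7 for each row, row after row: the turn, a rotation vector about the world's x, y, z in degrees, then the shift along the world's x, y, z in mm, then the opening, from 0 (shut) to 1 (fully open). In form: [ax, ay, az, tx, ty, tz, gripper, ax, ay, az, tx, ty, tz, gripper, ...]. A call has 1 to 20 rows; each row is the pose to reach, as a shift and turn from the pose commanded when the call began; what a row does not reach only later rows make up. A row lasts 1/10 s, in which the tool goes at most 50 mm and 8.59 degrees, less where a joint would pass 70% of its speed; a pose out of reach is approached as far as the arm can. A call with a gripper value outside its range is refused whole. The fingers move at their own pace and stop on an object; "grip_force" is the grip in N (left out, the last holds). Time passes only in rows, so rows that repeat a pose let the fingers close. It gives the time, the measured TCP pose, the force, the opening and the grip force at its end, in the units of the state.
- manip.get_state(): the state, without advancing time (a new reading comes with each control period).
- imaging.get_image(name): name is "scene" or "top" or "wrist"; returns the picture (420x560x3 uint8, blue, green, red); there is no depth.
- imaging.calibration(name): a dict with "mtx" (3x3 intrinsics, pixels), "cam_to_world" (4x4, takes a point from camera to world coordinates). Camera axes: x right, y down, z forward; pixel columns grow to the right and rows downward; lengths in m; the calibration is good to about 2 mm. A picture is of the moment at which its call begins: read the wrist's pose just before it. calibration takes no time and is no camera call; for the wrist camera it gives the pose at the moment of the call.
- manip.sign_off(): hands the job in; it is judged then, once.
The state is a dict: "clock": time; "qpos": joint angles; "qd": joint speeds; "effort": joint torques, N m; "position": TCP position; "ee_rot": TCP orientation; "contact_force": force on the tool from outside, world axes, zero at the start; "moment": the same for the moment, N m; "width": finger opening in m; "gripper_force": force on a finger pad.
Only numpy, scipy, OpenCV 4.12 (cv2) and the standard library are available. Lean on these libraries where they do the work, as an engineer would, in place of code of your own. Each camera call takes 0.05 s, during which the arm holds its last target. There are 200 camera calls.

TASK

Set up the washed steel drip coffee filter on the mug (not on the tumbler), building it up there piece by piece: first the plate, ring side down in the mug's mouth, then the chamber in the plate's collar, then the press down on the chamber's floor, last the lid over the chamber. Every piece must end fully seated and level on the upright mug; leave the tumbler and the teaspoon where they are.

Things in the scene. Friction and masses are not known exactly. Their poses are not given: they have to be found in the camera images.
- plate: Filter plate, steel: flat disc 96 mm across, underside 6 mm and top 9 mm above the origin; under it a locating ring 60 mm across, on which it stands; on top an upright collar, outside 63 mm, inside 57 mm across, from 9 to 25 mm up. Grip the collar across its outside, fingertips just above the disc. Origin: centre of the ring's underside; z up. About 110 g.
- chamber: Brew chamber, steel: tapered open cup, 54 mm tall, standing upright. Outside 44 mm across at the foot, 50 at 4 mm up, 52 at 16 mm, 62 under the rolled rim of 64 mm; inside 42 mm at the floor (3 mm above the origin), 57 at the mouth. Grip the outside in its upper half. In place its underside rests on the plate's disc. Origin: centre of its underside; z up. About 100 g.
- press: Press, steel: perforated disc 40 mm across, 3 mm thick, lying flat, with a thin upright stem (6 mm) and on it a round knob 14 mm across, 48 to 62 mm above the origin; grip the knob. With the disc on the chamber's floor the knob's top is 11 mm above the chamber's rim, under the lid's dome. Origin: centre of the disc's underside; z up. About 60 g.
- lid: Lid, steel, black knob: hollow flared skirt 8 mm deep, 79 mm across below (inside 75, at its top 70); in it a flange, 8 mm above the origin, that rests on the chamber's rim; hollow dome up to 25 mm; round knob 18 mm across at 31 to 42 mm, top 45 mm, on a narrower neck. Grip the knob. Origin: centre of the skirt's lower edge; z up. About 80 g.
- mug: Plain purple mug with a handle, 95.5 mm tall, 84 mm across at the rim, mouth about 76 mm wide inside; stands upright, loose, empty. Origin: on the underside, 16 mm from the body's axis towards the handle, which points along its -y; z up. About 300 g.
- mug_mouth (a point): The centre of the mug's mouth, on the body's axis at the height of the rim (95.5 mm above the worktop). The seated plate has its origin 6 mm below this point; the finished stack rises to about 190 mm. Note: wall cupboards hang behind the work, fronts at x = 0.60 m, from 0.5 m above the worktop upwards.
- tumbler: Clear drinking tumbler without handle, 81 mm across, 92 mm tall, standing upright; not part of the job, to be left alone. Origin: centre of its underside.
- teaspoon: Steel teaspoon, 137 mm long, 13 mm high, lying on the worktop; not part of the job, to be left alone. Origin: its middle; it lies along its own x.

How it is judged:
By the outcome, as a careful person would: the job done as asked, in the order asked, and still so for the second after the job is handed in, with the robot touching nothing.
It also fails if it takes over 115 s, if anything falls off the work surface, if the arm or the gripper's body presses on something with over 40 N, if the wrist force passes 120 N, or if a joint passes its speed limit or range.

## Working session

There is one attempt and no reset: what is moved stays moved. The work goes in short steps, Python scripts to look and compute and a tool call to move; the robot and the scene stay as the last step left them, time stands still between calls to the robot, and variables do not carry over. Pictures are saved under pics/ and viewed, at most 14 in all, crops included, and the job is handed in when it is done.

Besides the shell and the picture viewer there is one more tool, called after "Request:" in YAML: its name, and indented under it one key for each argument. jog_arm: Moves the arm, as the interface text tells. Its arguments: {"type":"object","properties":{"deltas":{"type":"array"},"grip_force":{"type":"number"}},"required":["deltas"]}

```bash
mkdir -p pics; python3 - <<'E'
from rig import manip, imaging
import cv2,numpy as np
for n in("scene","top"):
    cv2.imwrite(f"pics/{n}0.png",imaging.get_image(n))
    c=imaging.calibration(n);print(n,np.round(c["mtx"],1).tolist(),np.round(c["cam_to_world"],3).tolist())
c=imaging.calibration("wrist");print(np.round(c["mtx"],1).tolist(),np.round(c["cam_to_world"],3).tolist())
s=manip.get_state();print(s)
E
```

```text
scene [[492.9, 0.0, 274.7], [0.0, 492.9, 202.2], [0.0, 0.0, 1.0]] [[-0.895, -0.269, 0.354, -0.028], [-0.445, 0.58, -0.682, 0.864], [-0.022, -0.769, -0.639, 0.907], [0.0, 0.0, 0.0, 1.0]]
top [[501.1, 0.0, 274.2], [0.0, 501.1, 207.3], [0.0, 0.0, 1.0]] [[-0.454, -0.709, 0.54, -0.525], [-0.891, 0.354, -0.283, 0.486], [0.009, -0.61, -0.792, 1.427], [0.0, 0.0, 0.0, 1.0]]
[[312.7, 0.0, 281.2], [0.0, 312.7, 210.2], [0.0, 0.0, 1.0]] [[0.269, -0.929, -0.256, 0.22], [-0.963, -0.26, -0.069, -0.536], [-0.002, 0.265, -0.964, 0.374], [0.0, 0.0, 0.0, 1.0]]
{'clock': 0.1, 'qpos': array([-1.41898110e+00,  2.76510647e-01,  1.50602821e+00,  3.08078194e-05,
        1.36068785e+00, -1.21051034e-01]), 'qd': array([-0.00242657, -0.00211103, -0.00421055,  0.00014606,  0.0008915 ,
       -0.00150742]), 'effort': array([ 2.52086938e-03, -4.17699623e+01, -2.46405333e+01, -1.72854775e-04,
        5.84670313e-03,  2.77819964e-06]), 'position': array([ 0.15486518, -0.5532751 ,  0.24152959]), 'ee_rot': array([-8.17163332e-04,  9.90707536e-01,  1.36007021e-01,  2.49362842e-06]), 'contact_force': array([ 0.33297259,  0.20788419, -0.54802884]), 'moment': array([0.01544511, 0.00824392, 0.00787367]), 'gripper_force': 0.0, 'width': 0.08514441818731858}
```

View pics/scene0.png

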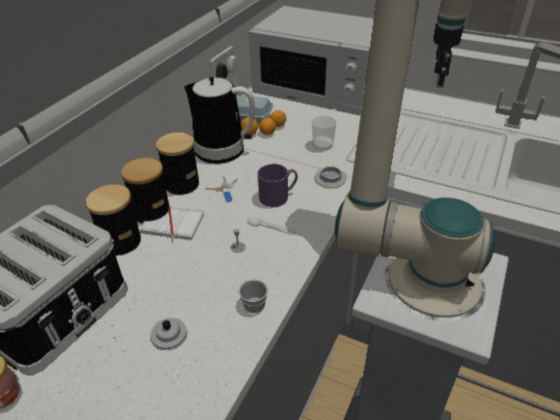

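View pics/top0.png

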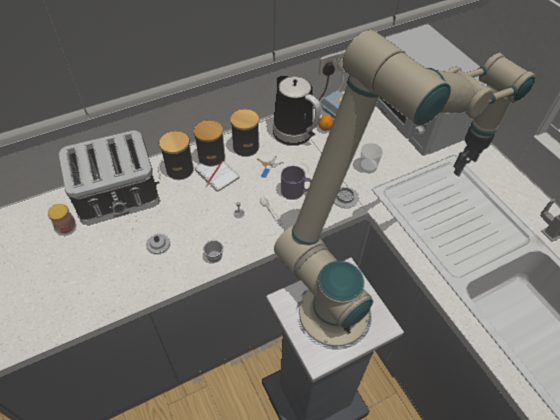

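The scene view shows the plate at (331,175), chamber (253,296), press (238,246), lid (168,331), mug (273,185), tumbler (323,132) and teaspoon (268,224). In the top view the plate is at (345,197), the chamber at (213,252), the press at (238,212), the lid at (158,243) and the mug at (292,183).

```bash
cat > h.py <<'E'
from rig import manip, imaging
import cv2,numpy as np
def ray(c,uv,z):
    "world point on plane z seen at pixel uv"
    T=c["cam_to_world"];d=T[:3,:3]@np.linalg.solve(c["mtx"],[uv[0],uv[1],1.]);o=T[:3,3]
    return o+d*(z-o[2])/d[2]
def proj(c,P):
    T=np.linalg.inv(c["cam_to_world"]);p=c["mtx"]@(T[:3,:3]@np.asarray(P,float)+T[:3,3]);return p[:2]/p[2]
def circ(c,x,y,z,r,n=48):
    return np.array([proj(c,(x+r*np.cos(a),y+r*np.sin(a),z)) for a in np.linspace(0,2*np.pi,n)])
def draw(im,c,x,y,z,r,col=(0,0,255),s=1,o=(0,0)):
    p=(circ(c,x,y,z,r)-o+.5)*s-.5
    cv2.polylines(im,[np.int32(np.round(p*16))],True,col,1,cv2.LINE_AA,4)
E
python3 - <<'E'
from h import *
s=imaging.calibration("scene");t=imaging.calibration("top")
for n,z,a,b in [("plate",.012,(331,175),(345,197)),("chamber rim",.054,(253,289),(213,248)),("press knob",.055,(237,232),(238,205)),("press disc",0.003,(237.5,247),(238,214)),("lid knob",.038,(167,324),(158,238)),("mug rim",.0955,(273,173),(292,175)),("tumbler",.046,(323,132),(371,157)),("spoon",.005,(268,224),(270,208))]:
    print(n,np.round(ray(s,a,z),3)[:2],np.round(ray(t,b,z),3)[:2])
S=cv2.imread("pics/scene0.png");T=cv2.imread("pics/top0.png")
A=cv2.resize(S[155:355,140:360],None,fx=2.2,fy=2.2,interpolation=cv2.INTER_CUBIC)
cv2.imwrite("pics/c0.png",cv2.resize(S[150:350,140:360],None,fx=3,fy=3,interpolation=cv2.INTER_CUBIC))
E
```

```text
plate [ 0.371 -0.278] [ 0.366 -0.271]
chamber rim [0.354 0.246] [0.351 0.248]
press knob [0.478 0.1  ] [0.475 0.103]
press disc [0.48  0.103] [0.476 0.105]
lid knob [0.482 0.398] [0.48  0.394]
mug rim [ 0.482 -0.113] [ 0.482 -0.112]
tumbler [ 0.465 -0.444] [ 0.466 -0.444]
spoon [ 0.447 -0.008] [ 0.448 -0.008]
```

View pics/c0.png

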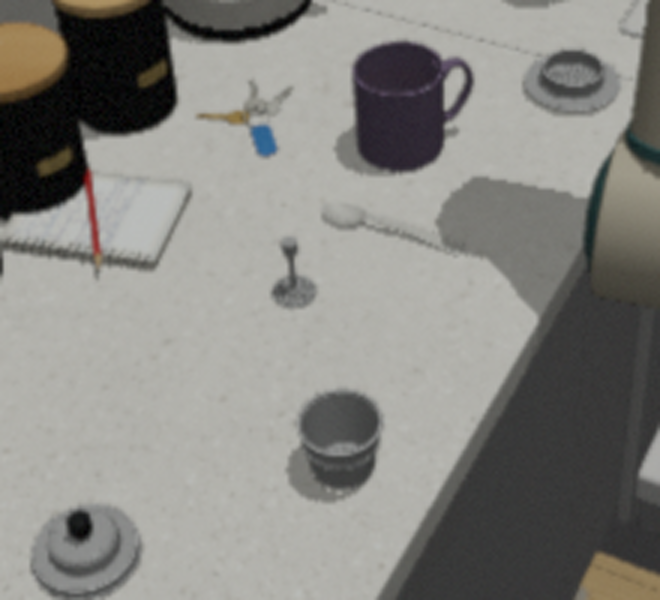

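The crop shows an empty upright mug with its handle to the right, the plate upright on its ring, and the chamber, press and lid all upright and standing free. Both cameras agree to within about 5 mm. I'll move over the plate and refine with the wrist camera.

Request:
jog_arm:
  deltas: [0,0,0,27,35,0,1,0,0,0,54,70,0,1,0,0,0,81,105,0,1,0,0,0,108,140,0,1,0,0,0,135,175,-10,1,0,0,0,162,210,-20,1,0,0,0,188,245,-30,1,0,0,0,205,265,-40,1,0,0,0,213,278,-40,1,0,0,0,213,278,-40,1,0,0,0,213,278,-40,1,0,0,0,213,278,-40,1]

```text
clock: 1.3
position: [0.3676, -0.2767, 0.2025]
ee_rot: [0.0, 0.991, 0.136, -0.0]
contact_force: [-0.2, 0.9, 0.7]
width: 0.0854
gripper_force: 0.0
```

```bash
cat > look.py <<'E'
import sys
from h import *
# usage: look.py name x y z:r z:r ...  (overlays circles at a guess)
n,x,y=sys.argv[1],float(sys.argv[2]),float(sys.argv[3])
s=manip.get_state();c=imaging.calibration("wrist");im=imaging.get_image("wrist")
cv2.imwrite(f"pics/{n}_raw.png",im);np.savez(f"pics/{n}.npz",**{k:c[k] for k in("mtx","cam_to_world")})
o=im.copy()
for i,a in enumerate(sys.argv[4:]):
    z,r=map(float,a.split(":"));draw(o,c,x,y,z,r,[(0,0,255),(0,255,0),(255,0,0)][i%3])
cv2.imwrite(f"pics/{n}.png",cv2.resize(o,None,fx=1.4,fy=1.4,interpolation=cv2.INTER_CUBIC))
print(s["clock"],np.round(s["position"],4),np.round(s["ee_rot"],4),np.round(s["qpos"],2),np.round(s["contact_force"],1),round(s["width"],4))
E
python3 look.py plate .369 -.275 .009:.048 .025:.0315
```

```text
1.3 [ 0.3676 -0.2767  0.2025] [ 4.000e-04  9.908e-01  1.356e-01 -1.000e-04] [-0.8   0.13  1.8  -0.    1.21  0.5 ] [-0.2  0.9  0.7] 0.0854
```

View pics/plate.png

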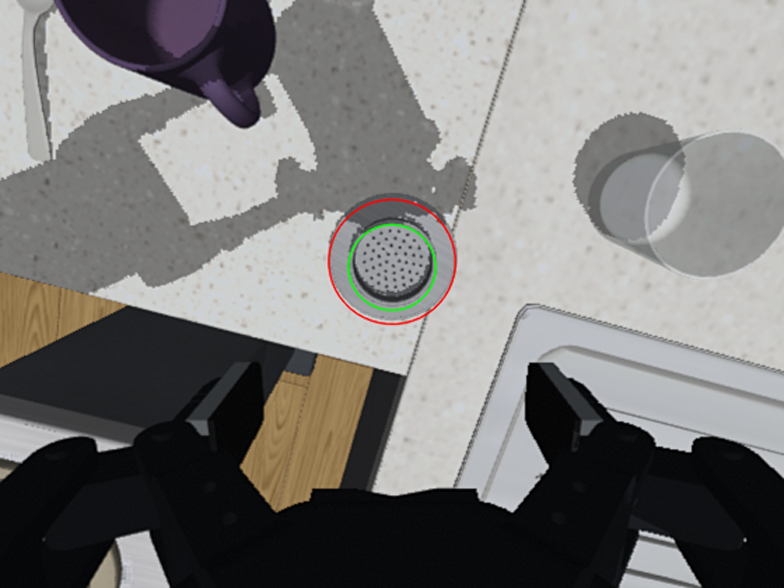

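The plate sits at about (392,258) in the enlarged view, roughly 2 mm towards +x of my overlay. I'll zoom in to fix the offset.

```bash
cat > crop.py <<'E'
import sys
from h import *
# crop.py name x y half z:r ... : enlarged crop of saved wrist view with circles
n,x,y,h=sys.argv[1],float(sys.argv[2]),float(sys.argv[3]),int(sys.argv[4])
c=dict(np.load(f"pics/{n}.npz"));im=cv2.imread(f"pics/{n}_raw.png")
z0=float(sys.argv[5].split(":")[0]);p=np.int32(proj(c,(x,y,z0)));o=np.maximum(p-h,0);s=290//h
k=cv2.resize(im[o[1]:o[1]+2*h,o[0]:o[0]+2*h],None,fx=s,fy=s,interpolation=cv2.INTER_CUBIC)
b=k.copy()
for i,a in enumerate(sys.argv[5:]):
    z,r=map(float,a.split(":"));draw(k,c,x,y,z,r,[(0,0,255),(0,255,0),(255,0,0)][i%3],s,o)
q=sys.argv[0];cv2.imwrite(f"pics/{n}_crop{int(x*1e4)}_{int(abs(y)*1e4)}.png",k)
P=proj(c,(x,y,z0))
J=np.array([proj(c,(x+.01,y,z0))-P,proj(c,(x,y+.01,z0))-P])*s/10
print("crop px per mm for +x:",J[0].round(2)," +y:",J[1].round(2))
E
python3 crop.py plate .371 -.2755 55 .009:.048 .025:.0315 .025:.0285
```

```text
crop px per mm for +x: [ 1.27 -4.51]  +y: [-4.55 -1.25]
```

View pics/plate_crop3710_2755.png

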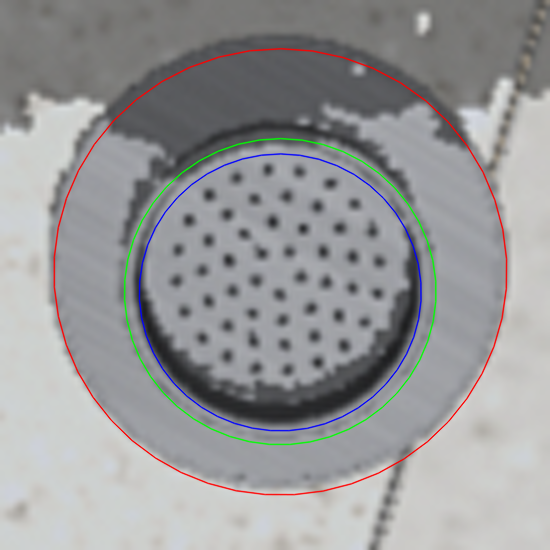

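The disc's edge lies about (-3,-9) crop px from the overlay, so the plate's centre is near (0.3727, -0.2744). Descending to grip the collar.

Request:
jog_arm:
  deltas: [0,0,0,5,2,-40,1,0,0,0,5,2,-80,1,0,0,0,5,2,-120,1,0,0,0,5,2,-150,1,0,0,0,5,2,-170,1,0,0,0,5,2,-180,1,0,0,0,5,2,-186,1,0,0,0,5,2,-186,1,0,0,0,5,2,-186,0,0,0,0,5,2,-186,0,0,0,0,5,2,-186,0,0,0,0,5,2,-186,0,0,0,0,5,2,-186,0,0,0,0,5,2,-186,0,0,0,0,5,2,-186,0]
  grip_force: 50

```text
clock: 2.85
position: [0.3736, -0.2745, 0.0181]
ee_rot: [0.001, 0.991, 0.136, 0.001]
contact_force: [-1.7, 0.2, 7.5]
width: 0.0616
gripper_force: 52.3
```

Request:
jog_arm:
  deltas: [0,0,0,0,0,15,0,0,0,0,0,0,45,0,0,0,0,0,0,90,0,0,0,0,0,0,135,0,0,0,0,5,20,175,0,0,0,0,10,50,205,0,0,0,0,15,85,225,0,0,0,0,20,120,230,0,0,0,0,21,138,230,0,0,0,0,21,138,230,0,0,0,0,21,138,230,0,0,0,0,21,138,230,0]

```text
clock: 4.05
position: [0.3939, -0.1365, 0.2464]
ee_rot: [0.0, 0.991, 0.136, 0.0]
contact_force: [-0.1, -0.2, -2.1]
width: 0.0612
gripper_force: 54.8
```

```bash
python3 look.py mug .482 -.113 .0955:.042 .0955:.038
```

```text
4.05 [ 0.3939 -0.1365  0.2464] [5.000e-04 9.907e-01 1.357e-01 0.000e+00] [-0.5   0.03  1.8  -0.    1.31  0.8 ] [-0.1 -0.2 -2.1] 0.0612
```

View pics/mug.png

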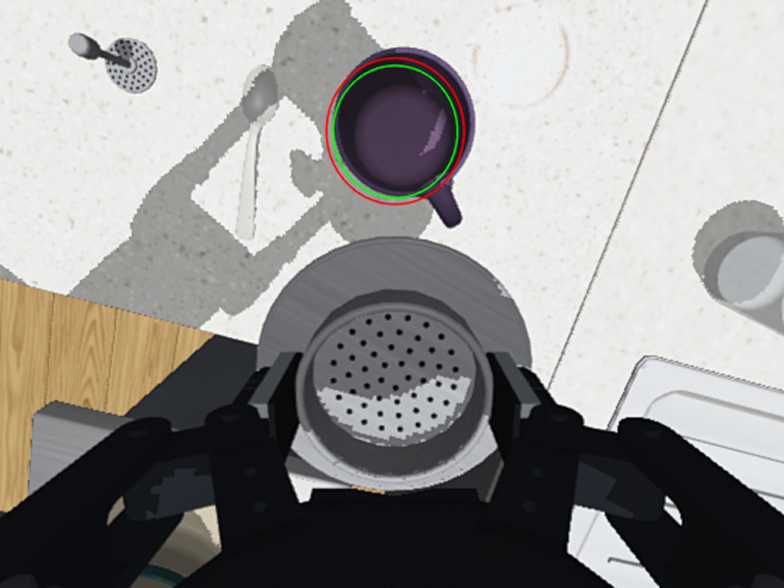

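The plate hangs level in the grip. The mug's rim is centred near (404,121) in this view against the overlay's (395,130), so I'll re-overlay with a corrected guess and check the plate's centre in the hand.

```bash
python3 - <<'E'
from h import *
c=dict(np.load("pics/mug.npz"));im=cv2.imread("pics/mug_raw.png")
def cr(o,w,h,s,cs):
    k=cv2.resize(im[o[1]:o[1]+h,o[0]:o[0]+w],None,fx=s,fy=s,interpolation=cv2.INTER_CUBIC)
    for x,y,z,r,col in cs: draw(k,c,x,y,z,r,col,s,np.array(o))
    return k
R,G,B=(0,0,255),(0,255,0),(255,0,0)
a=cr((225,20),125,130,3,[(.489,-.117,.0955,.042,R),(.489,-.117,.0955,.038,G)])
x,y,z=.3939,-.1365,.2464-.018
b=cr((175,160),210,195,2,[(x,y,z+.009,.048,R),(x,y,z+.025,.0315,G),(x,y,z+.025,.0285,B)])
print(a.shape,b.shape)
cv2.imwrite("pics/mugc.png",np.hstack([a,b]))
for P in[(.489,-.117,.0955),(x,y,z+.009)]:
    p=proj(c,P);P=np.array(P);print(p,(proj(c,P+[.01,0,0])-p)/10,(proj(c,P+[0,.01,0])-p)/10)
E
```

```text
(390, 375, 3) (390, 420, 3)
[288.55715398  88.28460805] [ 0.32601494 -1.22182246] [-1.13449263 -0.33808859]
[280.28373258 265.58801252] [ 0.55022199 -1.81631826] [-1.95700124 -0.4998162 ]
```

View pics/mugc.png

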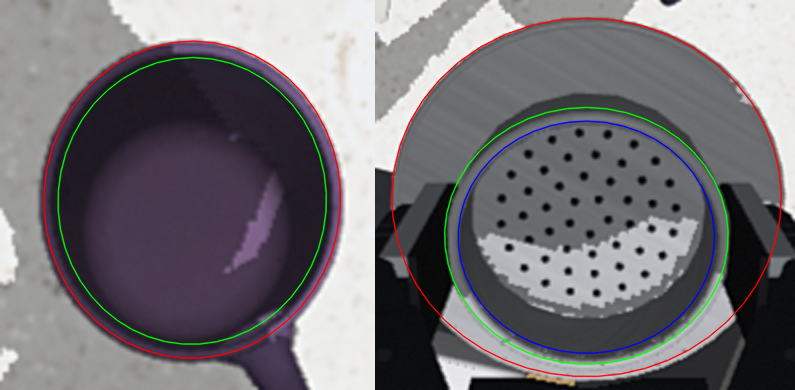

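The mug's rim overlay fits at (0.489, -0.117), and the plate's centre matches the TCP. The fixed cameras put the mug about 7 mm nearer, so I'll hover low over it and cross-check from them.

Request:
jog_arm:
  deltas: [0,0,0,25,5,0,0,0,0,0,60,13,0,0,0,0,0,85,18,-20,0,0,0,0,95,20,-55,0,0,0,0,95,20,-90,0,0,0,0,95,20,-110,0,0,0,0,95,20,-110,0,0,0,0,95,20,-110,0]

```text
clock: 4.9
position: [0.4892, -0.1166, 0.1364]
ee_rot: [0.0, 0.991, 0.135, -0.0]
contact_force: [0.5, 0.5, -1.0]
width: 0.0612
gripper_force: 54.8
```

```bash
python3 - <<'E'
from h import *
s=manip.get_state();print(s["clock"],s["position"].round(4),s["contact_force"].round(1))
R,G,B=(0,0,255),(0,255,0),(255,0,0);out=[]
x,y,z=s["position"]
for n in("scene","top"):
    c=imaging.calibration(n);im=imaging.get_image(n);cv2.imwrite(f"pics/{n}1.png",im)
    p=np.int32(proj(c,(.485,-.115,.1)));o=p-[32,36];k=cv2.resize(im[o[1]:o[1]+80,o[0]:o[0]+65],None,fx=6,fy=6,interpolation=cv2.INTER_CUBIC)
    for X,Y,Z,r,col in[(.489,-.117,.0955,.042,R),(.489,-.117,.0,.033,G),(x,y,z-.018+.009,.048,B)]: draw(k,c,X,Y,Z,r,col,6,o)
    out.append(k)
    P=np.array((.489,-.117,.0955));q=proj(c,P);print(n,6*(proj(c,P+[.01,0,0])-q)/10,6*(proj(c,P+[0,.01,0])-q)/10)
cv2.imwrite("pics/hov.png",np.hstack(out))
E
```

```text
4.9 [ 0.4892 -0.1166  0.1364] [ 0.5  0.5 -1. ]
scene [-1.92116401 -0.53168841] [-0.97321192  1.16597943]
top [-0.8001351  -1.13575242] [-1.49559378  0.56917298]
```

View pics/hov.png

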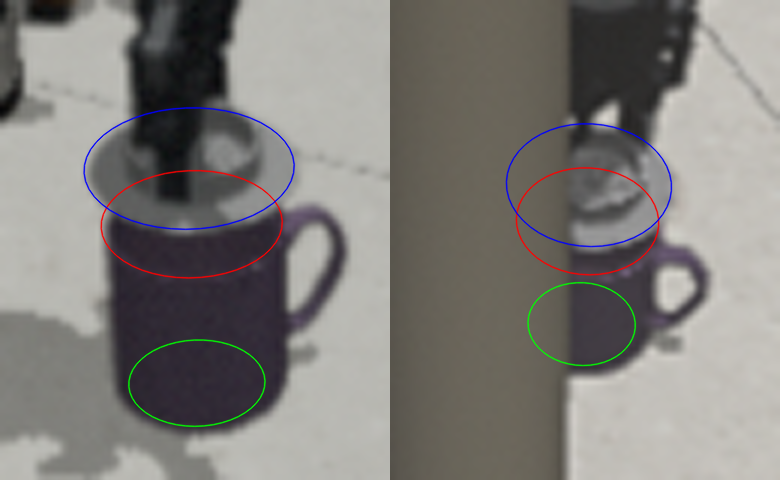

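In both views the plate and mug are shifted by the same amount from their overlays, so the plate is centred over the mug to about 2 mm. Lowering.

Request:
jog_arm:
  deltas: [0,0,0,0,0,-10,0,0,0,0,0,0,-18,0,0,0,0,0,0,-24,0,0,0,0,0,0,-27,0,0,0,0,0,0,-29,0,0,0,0,0,0,-30,0,0,0,0,0,0,-30,0]

```text
clock: 5.7
position: [0.4887, -0.1157, 0.1072]
ee_rot: [0.0, 0.991, 0.136, -0.0]
contact_force: [-1.9, 0.7, 6.0]
width: 0.0612
gripper_force: 55.4
```

Contact came at z = 0.1072, as expected for a seated plate. Releasing, then going to the chamber.

Request:
jog_arm:
  deltas: [0,0,0,0,0,1,1,0,0,0,0,0,1,1,0,0,0,0,0,1,1,0,0,0,0,0,1,1,0,0,0,0,0,20,1,0,0,0,0,0,60,1,0,0,0,0,0,100,1,0,0,0,-15,40,130,1,0,0,0,-30,85,130,1,0,0,0,-47,130,130,1,0,0,0,-64,175,130,1,0,0,0,-81,220,130,1,0,0,0,-98,265,120,1,0,0,0,-115,310,110,1,0,0,0,-130,345,100,1,0,0,0,-137,363,95,1,0,0,0,-137,363,95,1,0,0,0,-137,363,95,1]

```text
clock: 7.5
position: [0.3519, 0.2471, 0.2013]
ee_rot: [0.0, 0.991, 0.137, 0.0]
contact_force: [0.2, -0.1, -0.4]
width: 0.0854
gripper_force: 0.0
```

```bash
cat > multi.py <<'E'
from h import *
R,G,B=(0,0,255),(0,255,0),(255,0,0)
def shot(n,name):
    s=manip.get_state();c=imaging.calibration(n);im=imaging.get_image(n);cv2.imwrite(f"pics/{name}.png",im)
    print(name,s["clock"],s["position"].round(4),s["ee_rot"].round(4),s["contact_force"].round(1),round(s["width"],4));return c,im
def cr(c,im,P,hw,hh,s,cs):
    o=np.int32(proj(c,P))-[hw,hh];o=np.clip(o,0,[560-2*hw,420-2*hh])
    k=cv2.resize(im[o[1]:o[1]+2*hh,o[0]:o[0]+2*hw],None,fx=s,fy=s,interpolation=cv2.INTER_CUBIC)
    for x,y,z,r,col in cs: draw(k,c,x,y,z,r,col,s,o)
    P=np.array(P,float);q=proj(c,P);print("at",((q-o)*s).round(),"px/mm +x",(s*(proj(c,P+[.01,0,0])-q)/10).round(2),"+y",(s*(proj(c,P+[0,.01,0])-q)/10).round(2));return k
E
python3 - <<'E'
from multi import *
c,im=shot("wrist","ch_w")
x,y=.352,.247
a=cr(c,im,(x,y,.054),55,60,4,[(x,y,.054,.032,R),(x,y,.003,.021,G),(x,y,0,.022,B)])
c,im=shot("scene","ch_s")
x,y=.489,-.1165
b=cr(c,im,(x,y,.1),30,40,6,[(x,y,.0985,.048,B),(x,y,.1145,.0315,R)])
cv2.imwrite("pics/ch.png",np.hstack([a,b]))
E
```

```text
ch_w 7.5 [0.3519 0.2471 0.2013] [4.000e-04 9.906e-01 1.367e-01 0.000e+00] [ 0.2 -0.1 -0.4] 0.0854
at [224. 240.] px/mm +x [ 1.18 -4.11] +y [-4.19 -1.15]
ch_s 7.55 [0.3523 0.2468 0.2015] [4.000e-04 9.907e-01 1.361e-01 3.000e-04] [0.7 0.6 0.3] 0.0856
at [182. 243.] px/mm +x [-1.93 -0.53] +y [-0.98  1.17]
```

View pics/ch.png

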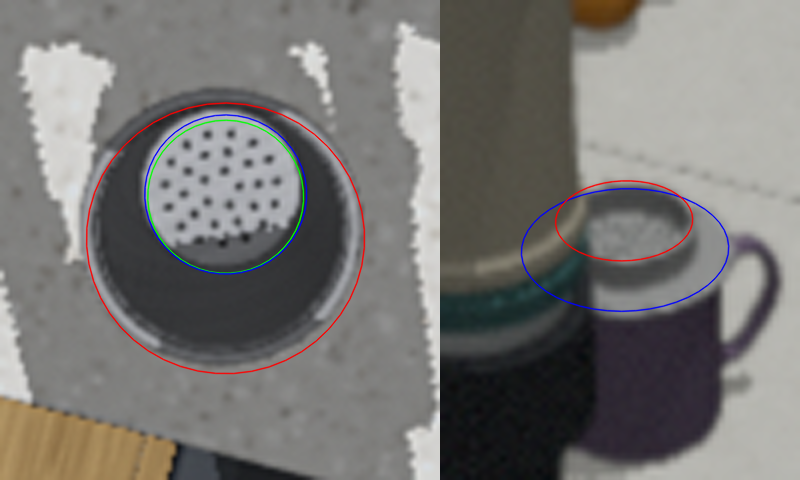

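The chamber's rim lies (-6,-12) crop px from the overlay, so it stands at about (0.3545, 0.249). On the right, the plate sits flat on the mug's rim.

Request:
jog_arm:
  deltas: [0,0,0,2.5,2,-40,1,0,0,0,2.5,2,-80,1,0,0,0,2.5,2,-115,1,0,0,0,2.5,2,-140,1,0,0,0,2.5,2,-158,1,0,0,0,2.5,2,-167,1,0,0,0,2.5,2,-167,1,0,0,0,2.5,2,-167,0,0,0,0,2.5,2,-167,0,0,0,0,2.5,2,-167,0,0,0,0,2.5,2,-167,0,0,0,0,2.5,2,-167,0,0,0,0,2.5,2,-167,0,0,0,0,2.5,2,-167,0]
  grip_force: 50

```text
clock: 9.0
position: [0.3556, 0.2495, 0.0361]
ee_rot: [-0.0, 0.991, 0.136, 0.002]
contact_force: [-1.4, -1.1, 7.2]
width: 0.0608
gripper_force: 52.3
```

Request:
jog_arm:
  deltas: [0,0,0,0,0,15,0,0,0,0,0,0,50,0,0,0,0,0,0,95,0,0,0,0,0,0,140,0,0,0,0,5,-35,180,0,0,0,0,8,-75,205,0,0,0,0,12,-120,214,0,0,0,0,16,-165,214,0,0,0,0,20,-210,214,0,0,0,0,25,-255,214,0,0,0,0,30,-300,214,0,0,0,0,35,-345,214,0,0,0,0,38,-375,214,0,0,0,0,38,-386,214,0,0,0,0,38,-386,214,0,0,0,0,38,-386,214,0]

```text
clock: 10.6
position: [0.392, -0.1356, 0.2485]
ee_rot: [-0.001, 0.991, 0.136, 0.0]
contact_force: [-0.8, 0.8, -1.5]
width: 0.0613
gripper_force: 54.7
```

```bash
python3 - <<'E'
from multi import *
c,im=shot("wrist","ch2")
x,y,z=manip.get_state()["position"];z-=.036
a=cr(c,im,(x,y,z+.054),95,100,2,[(x,y,z+.054,.032,R),(x,y,z+.003,.021,G)])
x,y=.489,-.1165
b=cr(c,im,(x,y,.0985),65,66,3,[(x,y,.0985,.048,R),(x,y,.1145,.0315,G),(x,y,.1145,.0285,B)])
cv2.imwrite("pics/ch2c.png",np.hstack([cv2.copyMakeBorder(a,0,max(0,b.shape[0]-a.shape[0]),0,0,0),cv2.copyMakeBorder(b,0,max(0,a.shape[0]-b.shape[0]),0,0,0)]))
E
```

```text
ch2 10.6 [ 0.392  -0.1356  0.2485] [-5.000e-04  9.907e-01  1.360e-01  1.000e-04] [-0.8  0.8 -1.5] 0.0613
at [191. 200.] px/mm +x [ 1.33 -4.27] +y [-4.71 -1.18]
at [196. 198.] px/mm +x [ 0.99 -3.69] +y [-3.42 -1.02]
```

View pics/ch2c.png

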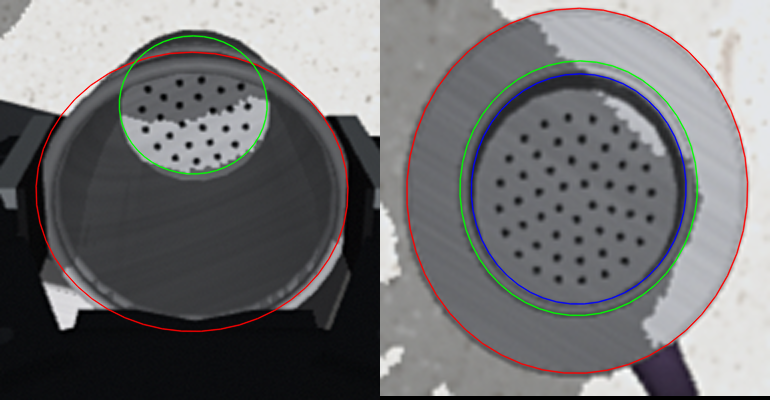

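The overlay of the seated plate fits exactly at (0.489, -0.1165). The chamber hangs level and is centred on the TCP to about 1 mm, so I'll move over and lower it.

Request:
jog_arm:
  deltas: [0,0,0,30,6,0,0,0,0,0,70,14,0,0,0,0,0,90,18,-15,0,0,0,0,97,19.5,-40,0,0,0,0,97,19.5,-70,0,0,0,0,97,19.5,-85,0,0,0,0,97,19.5,-93,0,0,0,0,97,19.5,-98,0,0,0,0,97,19.5,-102,0,0,0,0,97,19.5,-105,0,0,0,0,97,19.5,-108,0,0,0,0,97,19.5,-110,0,0,0,0,97,19.5,-110,0]

```text
clock: 11.95
position: [0.4893, -0.1174, 0.1383]
ee_rot: [0.0, 0.991, 0.136, -0.0]
contact_force: [-0.2, 0.4, -1.3]
width: 0.0609
gripper_force: 54.7
```

Request:
jog_arm:
  deltas: [0,0,0,0,0.5,-2,0,0,0,0,0,0.5,-3.5,0,0,0,0,0,0.5,-5,0,0,0,0,0,0.5,-5,0]

```text
clock: 12.35
position: [0.4897, -0.1168, 0.1342]
ee_rot: [0.0, 0.991, 0.136, 0.0]
contact_force: [-0.1, 0.2, 5.6]
width: 0.061
gripper_force: 55.1
```

Contact came at z = 0.1342 (expected 0.1345), so the chamber is seated. Releasing and moving to the press.

Request:
jog_arm:
  deltas: [0,0,0,0,0,0,1,0,0,0,0,0,0,1,0,0,0,0,0,0,1,0,0,0,0,0,0,1,0,0,0,0,0,15,1,0,0,0,0,0,50,1,0,0,0,0,0,90,1,0,0,0,-2,40,100,1,0,0,0,-4,85,100,1,0,0,0,-7,130,90,1,0,0,0,-10,175,80,1,0,0,0,-12.5,210,70,1,0,0,0,-12.5,220,70,1,0,0,0,-12.5,220,70,1,0,0,0,-12.5,220,70,1]

```text
clock: 13.85
position: [0.4774, 0.1024, 0.2036]
ee_rot: [0.001, 0.991, 0.136, 0.0]
contact_force: [0.5, -0.6, -0.4]
width: 0.0856
gripper_force: 0.0
```

```bash
python3 - <<'E'
from multi import *
c,im=shot("wrist","pr")
x,y=.477,.103
a=cr(c,im,(x,y,.03),50,60,4,[(x,y,.003,.02,R),(x,y,.055,.007,G)])
c,im=shot("scene","pr_s")
x,y=.4895,-.1168
b=cr(c,im,(x,y,.11),30,40,6,[(x,y,.0985,.048,B),(x,y,.1505,.032,R)])
cv2.imwrite("pics/prc.png",np.hstack([a,b]))
E
```

```text
pr 13.85 [0.4774 0.1024 0.2036] [6.000e-04 9.907e-01 1.361e-01 3.000e-04] [ 0.5 -0.6 -0.4] 0.0856
at [200. 241.] px/mm +x [ 1.08 -3.79] +y [-3.85 -1.05]
pr_s 13.9 [0.4775 0.1021 0.2037] [5.000e-04 9.908e-01 1.356e-01 4.000e-04] [-1.   0.6 -0.2] 0.0855
at [181. 243.] px/mm +x [-1.93 -0.53] +y [-0.98  1.16]
```

View pics/prc.png

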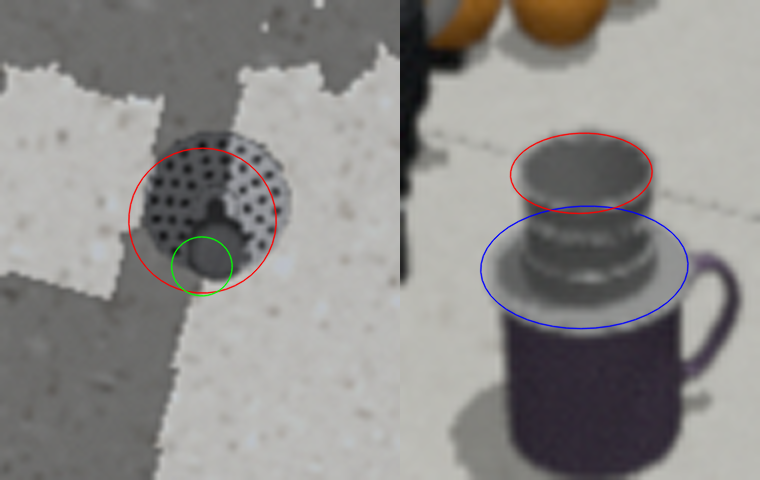

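The chamber stands upright in the collar. The press's disc is centred near crop px (216,204) and its knob near (215,252), which puts the press at about (0.4815, 0.101).

Request:
jog_arm:
  deltas: [0,0,0,4,-1.5,-40,0.6,0,0,0,4,-1.5,-80,0.6,0,0,0,4,-1.5,-110,0.6,0,0,0,4,-1.5,-130,0.6,0,0,0,4,-1.5,-140,0.6,0,0,0,4,-1.5,-145,0.6,0,0,0,4,-1.5,-145,0.4,0,0,0,4,-1.5,-145,0,0,0,0,4,-1.5,-145,0,0,0,0,4,-1.5,-145,0,0,0,0,4,-1.5,-145,0,0,0,0,4,-1.5,-145,0,0,0,0,4,-1.5,-145,0,0,0,0,4,-1.5,-145,0,0,0,0,4,-1.5,-145,0]
  grip_force: 50

```text
clock: 15.45
position: [0.4821, 0.1015, 0.0595]
ee_rot: [0.0, 0.991, 0.136, 0.001]
contact_force: [-0.1, -1.9, 5.9]
width: 0.0114
gripper_force: 49.1
```

Request:
jog_arm:
  deltas: [0,0,0,0,0,10,0,0,0,0,0,0,40,0,0,0,0,0,0,80,0,0,0,0,-5,-20,120,0,0,0,0,-20,-55,155,0,0,0,0,-35,-95,180,0,0,0,0,-50,-135,190,0,0,0,0,-65,-175,190,0,0,0,0,-80,-215,190,0,0,0,0,-88,-235,190,0,0,0,0,-88,-238,190,0,0,0,0,-88,-238,190,0,0,0,0,-88,-238,190,0]

```text
clock: 16.75
position: [0.3931, -0.1353, 0.2484]
ee_rot: [-0.0, 0.991, 0.136, 0.0]
contact_force: [0.2, 0.1, -0.4]
width: 0.0111
gripper_force: 49.1
```

```bash
python3 - <<'E'
from multi import *
c,im=shot("wrist","pr2")
x,y,z=manip.get_state()["position"];z-=.0595
a=cr(c,im,(x,y,z+.02),95,100,2,[(x,y,z+.003,.02,R),(x,y,z+.055,.007,G)])
x,y=.4895,-.1168
b=cr(c,im,(x,y,.14),65,66,3,[(x,y,.1505,.032,R),(x,y,.1015,.021,G)])
cv2.imwrite("pics/pr2c.png",np.hstack([cv2.copyMakeBorder(a,0,max(0,b.shape[0]-a.shape[0]),0,0,0),cv2.copyMakeBorder(b,0,max(0,a.shape[0]-b.shape[0]),0,0,0)]))
E
```

```text
pr2 16.75 [ 0.3931 -0.1353  0.2484] [-5.000e-04  9.907e-01  1.363e-01  1.000e-04] [ 0.2  0.1 -0.4] 0.0111
at [191. 202.] px/mm +x [ 0.93 -3.11] +y [-3.29 -0.86]
at [196. 199.] px/mm +x [ 1.18 -4.37] +y [-4.03 -1.21]
```

View pics/pr2c.png

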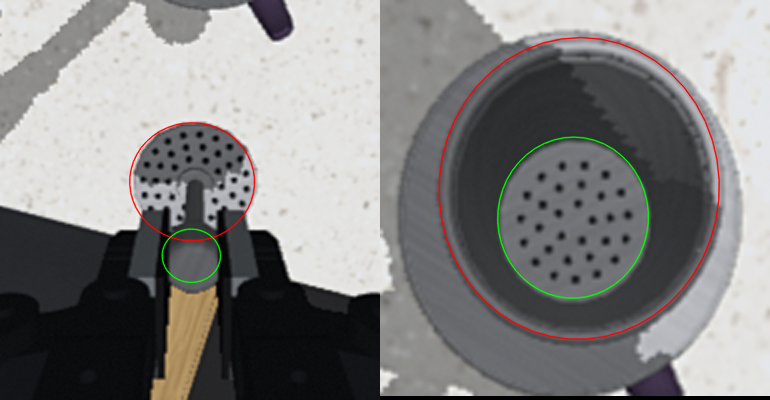

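The chamber's floor is centred exactly at (0.4895, -0.1168) and the press's disc lies under the TCP. I'll lower the press in.

Request:
jog_arm:
  deltas: [0,0,0,25,5,0,0,0,0,0,60,11,0,0,0,0,0,85,16,0,0,0,0,0,96.5,18.5,-5,0,0,0,0,96.5,18.5,-20,0,0,0,0,96.5,18.5,-35,0,0,0,0,96.5,18.5,-50,0,0,0,0,96.5,18.5,-62,0,0,0,0,96.5,18.5,-70,0,0,0,0,96.5,18.5,-75,0,0,0,0,96.5,18.5,-79,0,0,0,0,96.5,18.5,-82,0,0,0,0,96.5,18.5,-82,0]

```text
clock: 18.1
position: [0.4894, -0.1178, 0.1663]
ee_rot: [0.0, 0.991, 0.136, -0.0]
contact_force: [-0.3, 0.9, 0.7]
width: 0.011
gripper_force: 49.1
```

Request:
jog_arm:
  deltas: [0,0,0,0,0.5,-2,0,0,0,0,0,0.5,-3.5,0,0,0,0,0,0.5,-5,0,0,0,0,0,0.5,-6,0,0,0,0,0,0.5,-6,0]

```text
clock: 18.6
position: [0.4895, -0.1174, 0.1606]
ee_rot: [0.0, 0.991, 0.136, 0.0]
contact_force: [-0.5, 0.2, 1.2]
width: 0.0113
gripper_force: 49.2
```

Request:
jog_arm:
  deltas: [0,0,0,0,0,-1,0,0,0,0,0,0,-1.5,0,0,0,0,0,0,-1.5,0]

```text
clock: 18.9
position: [0.4898, -0.1177, 0.1604]
ee_rot: [0.001, 0.991, 0.136, 0.001]
contact_force: [-2.5, 0.5, 9.8]
width: 0.0115
gripper_force: 50.0
```

The press is firmly seated at z = 0.1604. Before I go to the lid, I'll check how close the toaster is while releasing and rising.

Request:
jog_arm:
  deltas: [0,0,0,0,0,1,0.25,0,0,0,0,0,1,0.25,0,0,0,0,0,1,0.25,0,0,0,0,0,8,0.25,0,0,0,0,0,30,0.25,0,0,0,0,0,60,0.6,0,0,0,0,0,90,0.6,0,0,0,0,0,90,0.6]

```text
clock: 19.7
position: [0.492, -0.1182, 0.2534]
ee_rot: [0.002, 0.991, 0.136, 0.004]
contact_force: [-0.5, 0.3, 0.6]
width: 0.0513
gripper_force: 0.0
```

```bash
python3 - <<'E'
from multi import *
s=imaging.calibration("scene");t=imaging.calibration("top")
# toaster's corner nearest the lid: base/top in both views
print("scene base (125,283)",ray(s,(125,285),0).round(3),"top base (155,205)",ray(t,(156,205),0).round(3), "lever (85,318) z.06",ray(s,(85,318),.06).round(3))
im=cv2.imread("pics/scene0.png")[190:420,0:230]; a=cv2.resize(im,None,fx=1.8,fy=1.8,interpolation=cv2.INTER_CUBIC)
c,im=shot("scene","pr3s");x,y=.4895,-.1168
b=cr(c,im,(x,y,.12),30,34,6,[(x,y,.1505,.032,R)])
h=max(a.shape[0],b.shape[0]);f=lambda k:cv2.copyMakeBorder(k,0,h-k.shape[0],0,0,0)
cv2.imwrite("pics/pr3.png",np.hstack([f(a),f(b)]));print(h,a.shape[1]+b.shape[1])
E
```

```text
scene base (125,283) [0.664 0.329 0.   ] top base (155,205) [0.647 0.351 0.   ] lever (85,318) z.06 [0.635 0.473 0.06 ]
pr3s 19.7 [ 0.492  -0.1182  0.2534] [0.0023 0.9907 0.136  0.004 ] [-0.5  0.3  0.6] 0.0513
at [180. 207.] px/mm +x [-1.94 -0.53] +y [-0.99  1.16]
414 774
```

View pics/pr3.png

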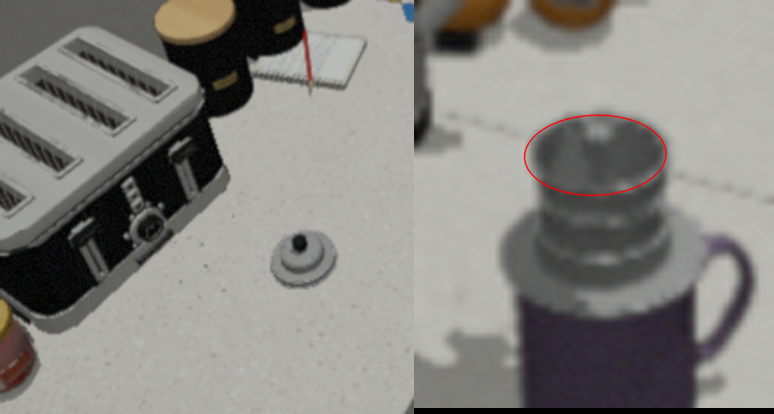

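The press's knob shows inside the chamber near (600,125). The toaster's front is at about x = 0.63, clear of the gripper. Moving to the lid.

Request:
jog_arm:
  deltas: [0,0,0,-1,40,0,0.6,0,0,0,-2,85,0,0.6,0,0,0,-3,130,0,0.6,0,0,0,-5,175,0,0.6,0,0,0,-7,220,0,0.6,0,0,0,-8,265,0,0.6,0,0,0,-9,310,-5,0.6,0,0,0,-10,355,-15,0.6,0,0,0,-11,400,-25,0.6,0,0,0,-12,445,-35,0.6,0,0,0,-13,485,-45,0.6,0,0,0,-14,508,-45,0.6,0,0,0,-14,510,-45,0.6,0,0,0,-14,510,-45,0.6,0,0,0,-14,510,-45,0.6]

```text
clock: 21.25
position: [0.4752, 0.3915, 0.2034]
ee_rot: [0.001, 0.991, 0.136, -0.001]
contact_force: [-1.1, -0.3, 0.1]
width: 0.0511
gripper_force: 0.0
```

```bash
python3 - <<'E'
from multi import *
print(manip.get_state()["qpos"].round(2))
c,im=shot("wrist","lid")
x,y=.484,.395
a=cr(c,im,(x,y,.02),60,60,4,[(x,y,0,.0395,R),(x,y,.0365,.009,G)])
cv2.imwrite("pics/lidc.png",a)
E
```

```text
[ 0.58  0.36  1.48 -0.    1.31  1.88]
lid 21.25 [0.4752 0.3915 0.2034] [ 7.000e-04  9.908e-01  1.357e-01 -6.000e-04] [-1.1 -0.3  0.1] 0.0511
at [243. 243.] px/mm +x [ 1.05 -3.75] +y [-3.77 -1.04]
```

View pics/lidc.png

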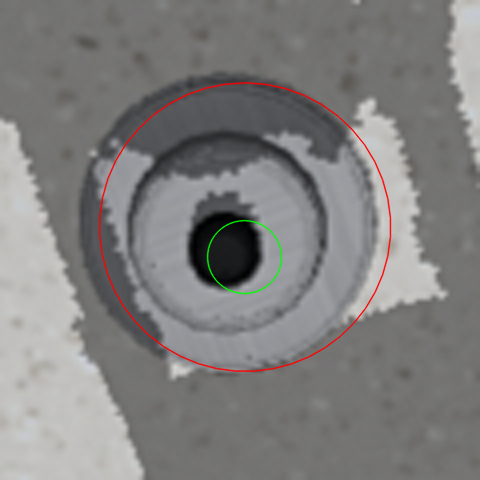

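The lid's knob is centred at crop px (227,250) against the overlay's (244,257), so the lid is at about (0.4845, 0.3994).

Request:
jog_arm:
  deltas: [0,0,0,9.3,8,-40,0.6,0,0,0,9.3,8,-80,0.6,0,0,0,9.3,8,-115,0.6,0,0,0,9.3,8,-140,0.6,0,0,0,9.3,8,-157,0.6,0,0,0,9.3,8,-164.5,0.6,0,0,0,9.3,8,-164.5,0.4,0,0,0,9.3,8,-164.5,0,0,0,0,9.3,8,-164.5,0,0,0,0,9.3,8,-164.5,0,0,0,0,9.3,8,-164.5,0,0,0,0,9.3,8,-164.5,0,0,0,0,9.3,8,-164.5,0,0,0,0,9.3,8,-164.5,0]
  grip_force: 50

```text
clock: 22.7
position: [0.4857, 0.4011, 0.0408]
ee_rot: [-0.0, 0.991, 0.136, 0.001]
contact_force: [0.4, -2.0, 5.7]
width: 0.0153
gripper_force: 49.3
```

Request:
jog_arm:
  deltas: [0,0,0,0,0,10,0,0,0,0,0,0,40,0,0,0,0,0,0,85,0,0,0,0,0,0,130,0,0,0,0,0,-30,170,0,0,0,0,0,-70,200,0,0,0,0,1,-115,209,0,0,0,0,1,-160,209,0,0,0,0,1,-205,209,0,0,0,0,2,-250,209,0,0,0,0,2,-295,209,0,0,0,0,2,-340,209,0,0,0,0,3,-385,209,0,0,0,0,3,-430,209,0,0,0,0,4,-475,209,0,0,0,0,4,-505,209,0,0,0,0,4,-518,209,0,0,0,0,4,-518,209,0,0,0,0,4,-518,209,0]

```text
clock: 24.6
position: [0.4885, -0.1161, 0.2483]
ee_rot: [-0.001, 0.991, 0.136, -0.0]
contact_force: [0.1, 0.6, -2.2]
width: 0.0151
gripper_force: 49.1
```

Request:
jog_arm:
  deltas: [0,0,0,1,-0.7,-12,0,0,0,0,1,-0.7,-25,0,0,0,0,1,-0.7,-36,0,0,0,0,1,-0.7,-44,0,0,0,0,1,-0.7,-49,0,0,0,0,1,-0.7,-53,0,0,0,0,1,-0.7,-57,0,0,0,0,1,-0.7,-60,0,0,0,0,1,-0.7,-60,0]

```text
clock: 25.5
position: [0.4896, -0.118, 0.1881]
ee_rot: [-0.0, 0.991, 0.136, -0.0]
contact_force: [0.3, 0.1, -1.1]
width: 0.0151
gripper_force: 49.1
```

Request:
jog_arm:
  deltas: [0,0,0,0,0.5,-1.5,0,0,0,0,0,0.5,-3,0,0,0,0,0,0.5,-4,0,0,0,0,0,0.5,-4,0]

```text
clock: 25.9
position: [0.4898, -0.1175, 0.1845]
ee_rot: [0.0, 0.991, 0.136, 0.0]
contact_force: [0.0, -0.9, -0.2]
width: 0.0152
gripper_force: 49.2
```

Request:
jog_arm:
  deltas: [0,0,0,0,0,-1,0,0,0,0,0,0,-2,0,0,0,0,0,0,-2,0]

```text
clock: 26.2
position: [0.4904, -0.1177, 0.1843]
ee_rot: [0.001, 0.991, 0.136, 0.001]
contact_force: [-1.2, 0.3, 9.2]
width: 0.0148
gripper_force: 50.2
```

Firm contact came at the expected height (0.1843), so the lid is seated. Releasing and backing off.

Request:
jog_arm:
  deltas: [0,0,0,0,0,1,0.6,0,0,0,0,0,1,0.6,0,0,0,0,0,1,0.6,0,0,0,0,0,1,0.6,0,0,0,0,0,12,0.6,0,0,0,0,0,40,0.6,0,0,0,0,0,75,0.6,0,0,0,-20,-5,100,0.6,0,0,0,-60,-12,115,0.6,0,0,0,-95,-20,115,0.6,0,0,0,-95,-20,115,0.6,0,0,0,-95,-20,115,0.6]

```text
clock: 27.4
position: [0.3947, -0.1376, 0.2983]
ee_rot: [0.001, 0.991, 0.135, 0.001]
contact_force: [0.0, 0.0, 0.7]
width: 0.0511
gripper_force: 0.0
```

```bash
python3 - <<'E'
from multi import *
x,y=.4895,-.1168
def knob(c,im):
    P=(x,y,.1445+.0385);e=proj(c,P)
    g=cv2.cvtColor(im,cv2.COLOR_BGR2GRAY);n,l,st,ce=cv2.connectedComponentsWithStats((g<45).astype("uint8"))
    for i in range(1,n):
        if np.linalg.norm(ce[i]-e)<25 and 8<st[i,4]<3000: print("knob seen",ce[i].round(1),"exp",e.round(1),"size",st[i,2:5],"world@z",ray(c,ce[i],P[2])[:2].round(4))
c,im=shot("wrist","end_w");knob(c,im)
# fit the lid's skirt/plate disc edge: best-scoring circle centre by mean gradient along its outline
g=cv2.GaussianBlur(cv2.cvtColor(im,cv2.COLOR_BGR2GRAY),(0,0),1).astype(np.float32);G=np.hypot(cv2.Sobel(g,5,1,0),cv2.Sobel(g,5,0,1))
for nm,z,r in(("lid skirt",.1445,.0395),("plate disc",.0985,.048)):
    best=[]
    for dx in np.arange(-.008,.0081,.001):
        for dy in np.arange(-.008,.0081,.001):
            p=circ(c,x+dx,y+dy,z,r,90).astype(np.float32)
            best.append((cv2.remap(G,p[:,:1].copy(),p[:,1:].copy(),cv2.INTER_LINEAR).mean(),dx*1e3,dy*1e3))
    print(nm,np.round(sorted(best)[-3:],1).tolist())
c,im=shot("scene","end_s");knob(c,im)
# did tumbler or teaspoon change? compare to first picture
a=cv2.imread("pics/scene0.png");d=cv2.absdiff(a,im).max(2)
print("tumbler diff",d[115:150,308:340].mean(),"spoon diff",d[215:232,245:290].mean())
E
```

```text
end_w 27.4 [ 0.3947 -0.1376  0.2983] [6.000e-04 9.908e-01 1.354e-01 1.100e-03] [0.  0.  0.7] 0.0511
knob seen [289.2  84.1] exp [287.7  83.2] size [ 24  26 474] world@z [ 0.4892 -0.118 ]
lid skirt [[97.2, -7.0, -1.0], [98.4, -7.0, -2.0], [99.4, -8.0, -1.0]]
plate disc [[117.6, -1.0, 1.0], [117.8, -1.0, 0.0], [123.6, -2.0, 1.0]]
end_s 27.45 [ 0.3953 -0.1376  0.2979] [4.000e-04 9.907e-01 1.357e-01 9.000e-04] [ 0.4 -0.5  0. ] 0.0512
knob seen [247.5 136. ] exp [270.4 145.2] size [ 6  3 18] world@z [ 0.5673 -0.1315]
knob seen [271.5 146.5] exp [270.4 145.2] size [ 6  6 28] world@z [ 0.4839 -0.1123]
tumbler diff 6.384821428571429 spoon diff 19.363398692810456
```

Both cameras put the lid's knob where a level, centred, seated lid should have it. The arm touches nothing, so I'm handing in.

```bash
python3 -c "
from rig import manip
print(manip.sign_off())"
```

```text
the job is handed in; nothing more can be done
None
```

The coffee filter is built up on the mug in the order asked (plate, chamber, press, lid). Contact heights put every piece within about 1 mm of its seated height, and the job was handed in at about 27 s; the tumbler and teaspoon were never approached, but I confirmed that only with a rough image comparison.

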